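# Peel the stuck top tray off the nested stack and hold it over the light box

### The arm

A 7-joint arm with a two-finger parallel gripper is mounted at the origin on a cart in front of the work surface, level with it; the furniture and walls round the work are solid. World frame = base frame: x ahead of the robot, y to its left, z up, the work surface at z = 0. Lengths are in m, angles in rad, forces in N, time in s.
With the tool pointing down it reaches from about 0.35 to 0.775 m from the base axis. Payload 3.1 kg.
Tool frame: the origin (TCP) lies midway between the tips of the shut fingers; the grasp point (between the pads) lies 19 mm behind it (env.pinch_z is the distance from the TCP to the grasp point, in m); z points along the fingers, y is the line along which they close (so a half turn about z gives the same grasp; the last joint's range is limited). The gripper opens to 85 mm and grips with 20 to 120 N. Pads are 22 mm wide; open, the fingers measure 114 mm over their backs; the gripper's body (76 mm by 85 mm) begins 54 mm behind the grasp point. The pads swing forward as they close: fully open they stand 13 mm farther back than shut.
Start: joints at [-1.272, 0.311, 0.014, 1.512, -0.004, 1.319, -0.027], TCP at [0.184, 0.518, 0.231] pointing down, gripper open.
Joint ranges: [-2.7, 2.7], [-0.3, 1.91], [-1.27, 1.3], [0.12, 2.57], [-1.44, 4.58], [0.2, 2.03], [-3.05, 3.05]. Speed limits (rad/s): [2.79, 2.79, 3.14, 3.14, 3.14, 3.14, 3.14].

### API

Orientations are given as a unit quaternion [x, y, z, w].
In Python, from cell import env gives the robot as it stands.
- The arm moves only by the tool step_arm, never from a script. Its argument "deltas" is one flat list of numbers, 5 for each row, row after row: the closure, from 0 (fully open) to 1 (shut), then the shift along the tool's x, y, z in m, then the turn about the tool's z in degrees. In form: [claw, tx, ty, tz, yaw, claw, tx, ty, tz, yaw, ...]. A call has 1 to 20 rows; each row shifts and turns the commanded pose from where the row before left it, along the tool's axes as they then stand; what a row does not reach is not made up. A row lasts 1/12 s, in which the tool goes at most 41.7 mm and 7.16 degrees, less where a joint would pass 70% of its speed; a pose out of reach is approached as far as the arm can. A call is refused whole if a number of a shift passes 0.0417 or a number of a turn 7.16, either way. A call with a gripper value outside its range is refused whole. The fingers move at their own pace and stop on an object; "force" is the grip in N (left out, the last holds). Time passes only in rows, so rows that do not move let the fingers close. It gives the time, the measured TCP pose, the force, the opening and the grip force at its end, in the units of the state.
- env.observe(): the state, without advancing time (a new reading comes with each control period).
- env.get_image(name): name is "side" or "top" or "wrist"; returns a dict with "frame" (384x512x3 uint8, red, green, blue), "camera_matrix" (3x3 intrinsics, pixels), "cam_to_world" (4x4, takes a point from camera to world coordinates); the wrist camera has in their place "T_tool_cam" (4x4, takes a point from camera to tool coordinates, whose origin is the TCP and whose axes are the flange's). Camera axes: x right, y down, z forward; pixel columns grow to the right and rows downward; lengths in m; the calibration is good to about 2 mm. The wrist camera is an equidistant fisheye: a pixel r from the principal point sees the ray r / f radians off the axis. A picture is of the moment at which its call begins: read the wrist's pose just before it. There is no depth.
- env.finish_job(): hands the job in; it is judged then, once.
The state is a dict: "time": time; "qpos": joint angles; "dq": joint speeds; "tau": joint torques, N m; "tool_pos": TCP position; "orientation": TCP orientation; "force": force on the tool from outside, world axes, zero at the start; "ft_torque": the same for the moment, N m; "finger_gap": finger opening in m; "gripper_force": force on a finger pad.
Only numpy, scipy, OpenCV 4.12 (cv2) and the standard library are available. Lean on these libraries where they do the work, as an engineer would, in place of code of your own. Each camera call takes 0.05 s, during which the arm holds its last target. There are 200 camera calls.

### The job

The white formed tray on top of the stack is snapped tight into the black tray below: take it by the upright blue tab at its corner and peel it, lifting that corner first so that the tray tips up while the opposite corner still sits on the stack. Then lift it right off and hold it up for inspection, level and steady, centred about 15 cm above the glowing top of the light box, and finish there with the tray still in the gripper: do not put it down or let go. Leave the two circuit boards where they lie in the black tray, and do not knock the other things on the bench about.

Things in the scene. Friction and masses are not known exactly. Their poses are not given: they have to be found in the camera images.
- tab (a point): centre of the blue pull tab standing upright on a corner of the loose white top tray, at (-56, +44, +29.5) mm from tray_mid. Tab 8 mm thick, 30 wide; it rises from the rim 19 mm below this point to 17 mm above it. It stands across the corner: its flat faces look along (-1, +1, 0)/sqrt2 in the tray's axes (outward) and back. Axes are the tray's: x along its 140 mm side, y along its 110 mm side, z up.
- tray_mid (a point): centre (half-way up) of the white formed tray, 0.06 to 0.13 kg: rim 140 x 110 mm, 3 mm thick; tub 118 x 88 mm below it; 21 mm high in all, tab not counted. Axes: x along the 140 mm side, y along the 110 mm side, z up out of its open top. The rim's top lies 10.5 mm above this point, the tub's bottom 10.5 mm below.
- tab_corner (a point): the outermost corner of the white tray's rim at the tab, on the rim's underside: (-70, +55, +7.5) mm from tray_mid in the tray's axes. Axes are the tray's.
- far_corner (a point): the diagonally opposite corner of the white tray's rim, on the underside: (+70, -55, +7.5) mm from tray_mid in the tray's axes; the tray pivots here while it is peeled. Axes are the tray's.
- stack_top (a point): centre of the upper face of the black receiving tray's rim, 200 mm above the bench, on the fixed stack. The white tray sits in it rim on rim, its tub reaching 18 mm down with 3 mm of play all round, its axes parallel to these: x along the 140 mm side, y along the 110 mm side, z up. In both trays the walls are upright.
- light_mid (a point): centre of the bright upper face of the backlight panel, a fixed light box 170 x 170 mm, 93 mm high, black rim round a 140 x 140 mm glowing field on its top. z up.
- board_1: small green circuit board 30 x 42 mm, 9 mm high with its white connector, loose in the pocket on the -x side of the black tray under the white one; origin at the centre of its underside
- board_2: a second such board in the other pocket; origin at the centre of its underside
- tape_roll: yellow tape roll lying flat, 78 mm across, 19 mm high; origin at the centre of its underside. Bystander.
- swab_tub: clear tub of white swabs, 78 mm across, 88 mm high; origin at the centre of its underside. Bystander.
- pliers: red-handled pliers lying flat, 76 x 150 x 14 mm; origin at the centre of the underside. Bystander.
- driver: orange precision screwdriver lying on the bench, 155 mm long, 15 mm thick; origin at the centre of the underside. Bystander.
- tweezers: steel tweezers lying on the bench, 127 mm long, 9 mm high; origin at the centre of the underside. Bystander.
- solvent: square turquoise push-top solvent bottle, 68 x 68 mm, 116 mm high; origin at the centre of its underside. Bystander.
- jar: small open clear jar, 44 mm across, 29 mm high; origin at the centre of its underside. Bystander.
- top_tray: the same white tray; origin at the centre of the underside of its tub (10.5 mm below tray_mid), axes as there
- tray_stack: fixed stack: black nested trays on a 170 x 140 mm aluminium base; origin under it on the bench. Four hidden spring studs, mid-way along each black wall, snap over beads on the white tub; each resists with about 5 N until the tray has risen 6 mm there. Straight up they resist together (about 20 N); lifting the tab while pivoting about far_corner frees them in turn with 6 to 12 N, three of them by a tip of 0.12 rad.
- backlight: the light box; origin at the centre of its underside, on the bench, 93 mm below light_mid

How it is judged:
On the way, in this order (a step that is already met when the one before it is completed fails the run):
1. the white tray is tipped up by its tab: the tab corner at least 12 mm above its seat while the opposite corner is still within 7 mm of its seat (z of tab_corner in the frame of stack_top above 0.012 m and z of far_corner in the frame of stack_top below 0.007 m), for 0.1 s.
2. the whole tray is clear of the stack: both corners at least 25 mm above the black rim (z of each of tab_corner, far_corner in the frame of stack_top above 0.025 m), for 0.1 s.
At the end, for the whole second after the job is handed in: the white tray is held by the fingers, steady, upright and level within 0.2 rad, its centre 10 to 20 cm above the light box's face and within 45 mm of its middle seen from above, touching neither the stack nor the light box; both boards are still in the black tray (horizontal distance between tray_mid and light_mid below 0.045 m and z of tray_mid in the frame of light_mid between 0.1 and 0.2 m and angle between tray_mid's own z axis and vertical below 0.2 rad and linear speed of top_tray below 0.04 m/s and contact force between the fingers and top_tray above 2 N and contact force between top_tray and tray_stack below 0.1 N and contact force between top_tray and backlight below 0.1 N and distance between each of board_1, board_2 and stack_top below 0.075 m); the arm keeps its last pose, push and grip.
It fails at once if a circuit board in the black tray is shifted by more than 20 mm (distance of any of board_1, board_2 from where it was at the start of the episode above 0.02 m).
It fails at once if a bystander is shifted by more than 30 mm (distance of any of tape_roll, swab_tub, pliers, driver, tweezers, solvent, jar from where it was at the start of the episode above 0.03 m).
It also fails if it takes over 40 s, if anything falls off the work surface, if the arm or the gripper's body presses on something with over 40 N, if the wrist force passes 120 N, or if a joint passes its speed limit or range.

## Working session

There is one attempt and no reset: what is moved stays moved. The work goes in short steps, Python scripts to look and compute and a tool call to move; the robot and the scene stay as the last step left them, time stands still between calls to the robot, and variables do not carry over. Pictures are saved under pics/ and viewed, at most 10 in all, crops included, and the job is handed in when it is done.

Besides the shell and the picture viewer there is one more tool, called as name(argument=value, ...) on one line, values as JSON. step_arm: Moves the arm, as the interface text tells. Its arguments: {"type":"object","properties":{"deltas":{"type":"array"},"force":{"type":"number"}},"required":["deltas"]}

```bash
mkdir -p pics; python3 - <<'E'
from cell import env
import cv2,json
s=env.observe(); print({k:s[k] for k in('time','tool_pos','orientation','force','finger_gap')}, env.pinch_z)
for n in('top','side'):
    d=env.get_image(n); cv2.imwrite(f'pics/{n}0.png',cv2.resize(d['frame'][:,:,::-1],(800,600),interpolation=cv2.INTER_CUBIC))
    print(n,d['camera_matrix'].tolist() if hasattr(d['camera_matrix'],'tolist') else d['camera_matrix'],d['cam_to_world'])
E
```

```text
{'time': 0.0, 'tool_pos': array([0.18359634, 0.51768292, 0.23019852]), 'orientation': array([ 1.69538908e-01,  9.85522790e-01, -1.17177286e-03, -1.30065860e-04]), 'force': array([ 0.34909281, -0.11788645, -0.42832951]), 'finger_gap': 0.0852781777766026} 0.0187
top [[467.9670609579708, 0.0, 253.9090143884343], [0.0, 467.9670609579708, 191.55786857622164], [0.0, 0.0, 1.0]] [[ 3.90369833e-02 -9.72393589e-01  2.30058300e-01  2.77535033e-01]
 [-9.99237388e-01 -3.81887693e-02  8.14010521e-03 -1.29516563e-01]
 [ 8.70257236e-04 -2.30200620e-01 -9.73142804e-01  1.27584320e+00]
 [ 0.00000000e+00  0.00000000e+00  0.00000000e+00  1.00000000e+00]]
side [[370.6875922608507, 0.0, 251.03079462417406], [0.0, 370.6875922608507, 193.1368965060073], [0.0, 0.0, 1.0]] [[-0.93715297 -0.23939628  0.25383799  0.25806063]
 [-0.34872916  0.61865958 -0.70402294  0.57180026]
 [ 0.01150117 -0.7482979  -0.66326313  0.81734597]
 [ 0.          0.          0.          1.        ]]
```

View pics/top0.png

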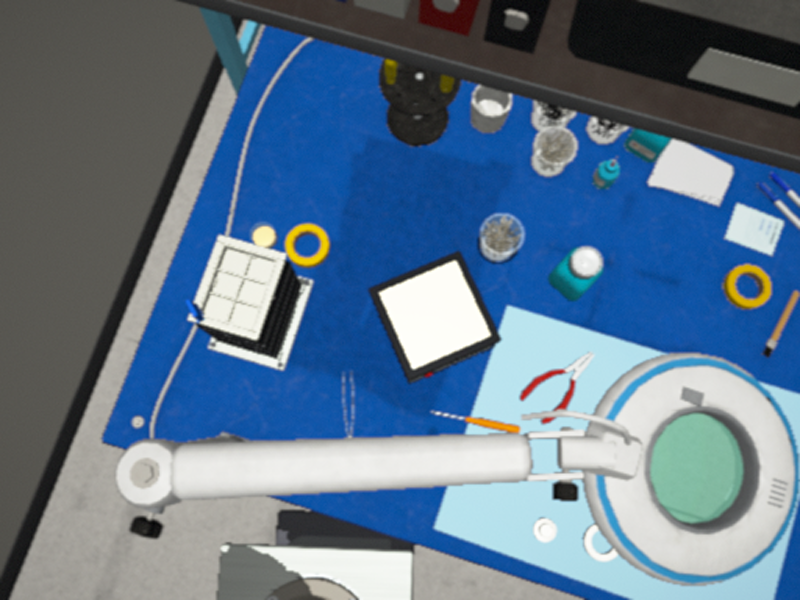

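View pics/side0.png

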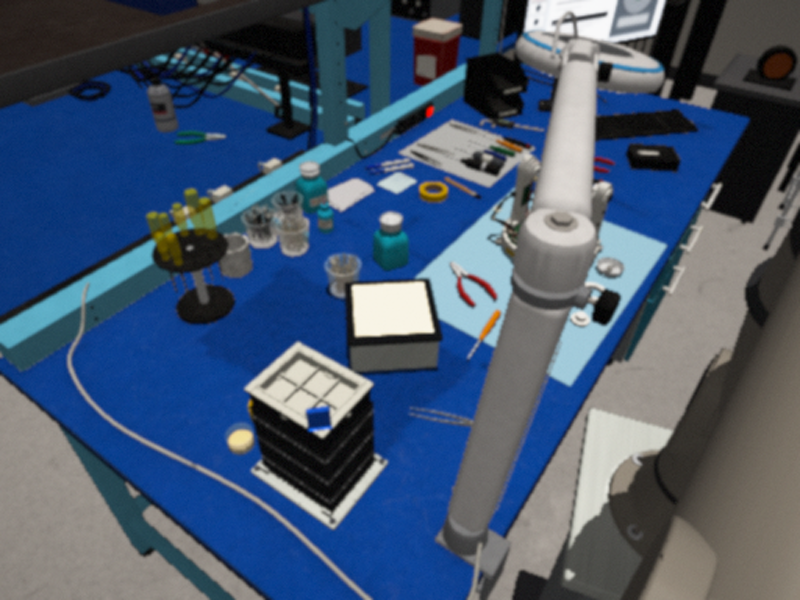

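The top view shows the tray stack near (240,290), with the blue tab at (195,312), the light box at (435,315), and a lamp arm across the front. The side view shows the tray near (310,385) and the tab at (318,418).

```bash
python3 - <<'E'
from cell import env
import cv2,numpy as np
a=env.get_image('top')['frame'][:,:,::-1]; b=env.get_image('side')['frame'][:,:,::-1]
c1=cv2.resize(a[140:240,110:210],(500,500),interpolation=cv2.INTER_CUBIC)
c2=cv2.resize(b[205:305,150:250],(500,500),interpolation=cv2.INTER_CUBIC)
im=np.zeros((500,800,3),np.uint8); im[:400,:400]=cv2.resize(c1,(400,400)); im[:400,400:]=cv2.resize(c2,(400,400))
im=im[:400]
cv2.imwrite('pics/crop1.png',im)
E
```

```text
(no output)
```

View pics/crop1.png

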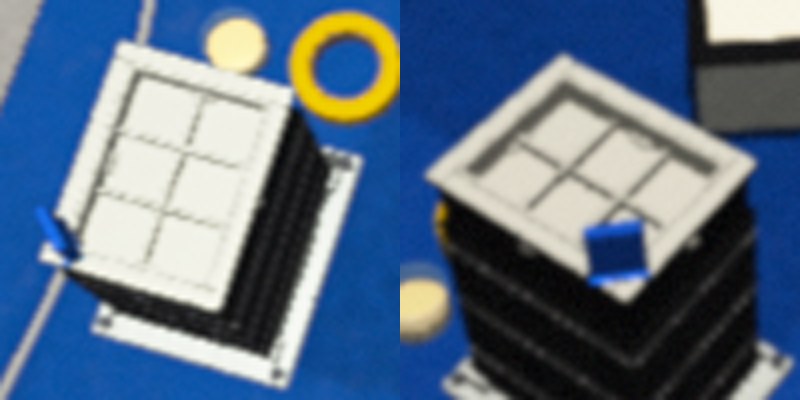

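```bash
cat > h.py <<'E'
from cell import env
import numpy as np, cv2
from scipy.optimize import least_squares
C={}
for n in('top','side'):
    d=env.get_image(n); C[n]=(np.array(d['camera_matrix']),np.array(d['cam_to_world']))
def proj(n,P):
    K,T=C[n]; p=(np.atleast_2d(P)-T[:3,3])@T[:3,:3]@K.T; return p[:,:2]/p[:,2:]
def tri(a,b,guess=(.4,0,.2)):
    f=lambda P:np.r_[proj('top',P)[0]-a,proj('side',P)[0]-b]
    r=least_squares(f,guess); return r.x,np.abs(r.fun).max()
def onz(n,uv,z):
    K,T=C[n]; d=T[:3,:3]@np.linalg.solve(K,[*uv,1]); return T[:3,3]+d*(z-T[2,3])/d[2]
E
python3 - <<'E'
from h import *
c=lambda l,ox,oy:(np.array(l)+.5)/4-.5+np.array([ox,oy])
t=c([(122,42),(297,92),(222,310),(42,258)],110,140)
s=c([(165,53+0),(355,165),(225,300),(27,175)],150,205)[[3,0,1,2]]  # A,B,C,D
L=np.array([[70,55,10.5],[70,-55,10.5],[-70,-55,10.5],[-70,55,10.5]])/1e3
def W(p,L):
    R=np.array([[np.cos(p[3]),-np.sin(p[3]),0],[np.sin(p[3]),np.cos(p[3]),0],[0,0,1]]); return L@R.T+p[:3]
for use in('t','s','ts'):
    f=lambda q:np.r_[(proj('top',W([q[0],q[1],.1925,q[2]],L))-t).ravel()*('t' in use),(proj('side',W([q[0],q[1],.1925,q[2]],L))-s).ravel()*('s' in use)]
    r=least_squares(f,[.35,.25,-.2]); print(use,r.x,np.round(r.fun,1)); 
q=r.x; p=[q[0],q[1],.1925,q[2]]
print('tab',W(p,np.array([[-56,44,29.5],[-70,55,7.5],[70,-55,7.5]])/1e3))
S=np.array
lb=[onz('top',S(x)/1.5625,.093) for x in[(370,290),(458,253),(499,338),(410,381)]]
print('light',np.mean(lb,0)); print(np.round(lb,3))
for a,b in[((145,470),(560,225)),((540,455),(578,45)),((700,465),(590,55))]: print(tri(S(a)/1.5625,S(b)/1.5625))
E
```

```text
t [ 0.54231593  0.12024233 -0.24661406] [ 0.2 -0.3 -0.1 -0.5 -0.3  0.4  0.2  0.3 -0.  -0.  -0.  -0.   0.  -0.
 -0.  -0. ]
s [ 0.53956893  0.12308522 -0.26149196] [-0.   0.  -0.   0.  -0.   0.  -0.   0.  -0.6 -0.5 -0.1  0.2  0.8 -0.5
 -0.1  0.5]
ts [ 0.54109327  0.12136514 -0.25409315] [-0.   0.  -0.4  0.2 -1.1  1.  -0.5  0.6 -0.9 -1.  -0.6 -0.4  0.5 -1.5
 -0.1 -0.5]
tab [[0.49795152 0.17802897 0.222     ]
 [0.48716608 0.19219492 0.2       ]
 [0.59502046 0.05053535 0.2       ]]
light [ 0.53338045 -0.1826586   0.093     ]
[[ 0.571 -0.074  0.093]
 [ 0.641 -0.22   0.093]
 [ 0.499 -0.29   0.093]
 [ 0.422 -0.146  0.093]]
(array([0.26736615, 0.11903658, 0.53120249]), np.float64(1.761558193492533))
(array([ 0.30050262, -0.2656621 ,  0.56515242]), np.float64(1.5313565242437335))
(array([ 0.29551871, -0.44370101,  0.49954568]), np.float64(1.5668339574798438))
```

```bash
python3 - <<'E'
from h import *
S=1.5625
for P in[(0,0,0),(.184,.518,.231),(.0,0,.3),(.267,.119,0),(.267,.119,.25),(.267,.119,.53)]: print(P,(proj('top',P)[0]*S).round(),(proj('side',P)[0]*S).round())
b=onz('side',np.array((475,555))/S,0); print('base',b,(proj('top',b)[0]*S).round())
for x in[(225,545),(410,545),(105,440)]: print(onz('top',np.array(x)/S,0).round(3))
b=env.get_image('side')['frame'][:,:,::-1]
w=env.get_image('wrist')['frame'][:,:,::-1]
im=np.zeros((600,800,3),np.uint8); im[:600,:400]=cv2.resize(b[130:384,270:440],(400,600)); im[:300,400:]=cv2.resize(w,(400,300)); cv2.imwrite('pics/crop2.png',im)
E
```

```text
(0, 0, 0) [309. 646.] [677. 512.]
(0.184, 0.518, 0.231) [-79. 523.] [508. 903.]
(0.0, 0, 0.3) [280. 703.] [763. 383.]
(0.267, 0.119, 0) [250. 473.] [486. 523.]
(0.267, 0.119, 0.25) [214. 473.] [511. 420.]
(0.267, 0.119, 0.53) [145. 473.] [558. 226.]
base [0.27067574 0.17222618 0.        ] [218. 469.]
[0.149 0.15  0.   ]
[ 0.161 -0.157  0.   ]
[0.312 0.371 0.   ]
```

View pics/crop2.png

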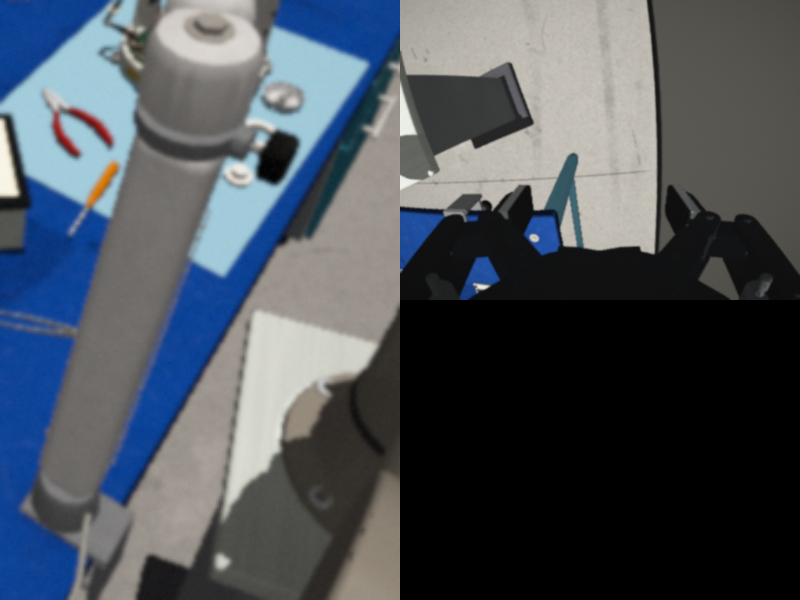

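The post base is at about (0.27, 0.15). Its top is near z = 0.53, and the boom runs toward -y at x ≈ 0.28, so I need to know the arm's shape. I'll raise the arm and read the joints.

step_arm(deltas=[0, 0, 0, -0.04, 0, 0, 0, 0, -0.04, 0, 0, 0, 0, -0.04, 0, 0, 0, 0, 0, 0])

```text
time: 0.83
tool_pos: [0.1849, 0.5217, 0.3607]
orientation: [0.17, 0.985, 0.008, 0.001]
force: [0.5, 1.2, 1.2]
finger_gap: 0.0856
gripper_force: 0.0
```

```bash
python3 -c "
from cell import env
s=env.observe();print(s['time'],s['qpos'].round(4),s['tool_pos'].round(4),s['tau'].round(1))"
```

```text
0.8333 [-1.2757  0.2768  0.0203  1.2447 -0.0056  1.603  -0.0264] [0.1849 0.5217 0.3607] [ -0.1 -31.7   0.1 -21.   -0.    0.6   0. ]
```

step_arm(deltas=[0, 0, 0, -0.04, 0, 0, 0, 0, -0.04, 0, 0, 0, 0, -0.04, 0, 0, 0, 0, 0, 0])

```text
time: 1.17
tool_pos: [0.1844, 0.5201, 0.4803]
orientation: [0.17, 0.985, 0.009, 0.001]
force: [0.0, -1.2, 1.0]
finger_gap: 0.0853
gripper_force: 0.0
```

```bash
python3 -c "
from cell import env
s=env.observe();print(s['time'],s['qpos'].round(4),s['tool_pos'].round(4),s['tau'].round(1))"
```

```text
1.1667 [-1.2791  0.3318  0.0305  0.8769 -0.0106  1.9158 -0.0239] [0.1844 0.5201 0.4803] [ -0.2 -30.    0.2 -19.8  -0.    0.2   0. ]
```

step_arm(deltas=[0, 0, -0.04, 0, 0, 0, 0, -0.04, 0, 0, 0, 0, -0.04, 0, 0, 0, 0, 0, 0, 0])

```text
time: 1.5
tool_pos: [0.1415, 0.3988, 0.4727]
orientation: [0.169, 0.986, -0.001, -0.0]
force: [0.2, 1.0, 0.1]
finger_gap: 0.085
gripper_force: 0.0
```

```bash
python3 -c "
from cell import env
s=env.observe();print(s['time'],s['qpos'].round(4),s['tool_pos'].round(4),s['orientation'].round(3))"
```

```text
1.5 [-1.2842e+00  4.5500e-02  1.5200e-02  1.2460e+00 -1.0000e-03  1.8519e+00
 -3.8800e-02] [0.1415 0.3988 0.4727] [ 0.169  0.986 -0.001 -0.   ]
```

```bash
python3 - <<'E'
import numpy as np
D=[(.311,1.512,.18359634,.51768292,.23019852),(.2768,1.2447,.1849,.5217,.3607),(.3318,.8769,.1844,.5201,.4803),(.0455,1.246,.1415,.3988,.4727)]
M=[];y=[]
for A,q4,x,yy,z in D:
    B=A+q4
    M+=[[np.sin(A),np.cos(A),np.sin(B),np.cos(B),1,0],[np.cos(A),-np.sin(A),np.cos(B),-np.sin(B),0,1]]; y+=[np.hypot(x,yy),z]
for cols in([0,1,2,3,4,5],[0,2,4,5],[0,1,2,3,5],[0,2,3,5],[0,2,5]):
    p,r,k,s=np.linalg.lstsq(np.array(M)[:,cols],y,rcond=None); print(cols,p.round(4),(np.array(M)[:,cols]@p-y).round(4))
E
```

```text
[0, 1, 2, 3, 4, 5] [ 0.4967 -0.0042  0.4195  0.0102 -0.0008 -0.1293] [ 0.0016  0.0001 -0.0031 -0.0006  0.0011  0.0004  0.0005  0.0002]
[0, 2, 4, 5] [ 0.4894  0.4189 -0.0015 -0.1311] [ 0.0047  0.0001 -0.0028 -0.0004 -0.0021 -0.0003  0.0003  0.0006]
[0, 1, 2, 3, 5] [ 0.4965 -0.0049  0.4194  0.0102 -0.1293] [ 0.0016  0.0001 -0.0031 -0.0006  0.0011  0.0004  0.0005  0.    ]
[0, 2, 3, 5] [ 0.493   0.4157  0.0091 -0.1254] [ 0.0018  0.0012 -0.0032 -0.0005  0.0007 -0.0009  0.0013  0.0002]
[0, 2, 5] [ 0.4883  0.4177 -0.1299] [ 0.0047  0.0005 -0.0028 -0.0003 -0.0021 -0.0006  0.0006  0.0003]
```

step_arm(deltas=[0, -0.0373, -0.0081, 0, 0, 0, -0.0373, -0.0081, 0, 0, 0, -0.0373, -0.0081, 0, 0, 0, -0.0373, -0.0081, 0, 0, 0, -0.0373, -0.0081, 0, 0, 0, -0.0373, -0.0081, 0, 0, 0, -0.0373, -0.0081, 0, 0, 0, -0.0373, -0.0081, 0, 0, 0, -0.0373, -0.0081, 0, 0, 0, -0.0373, -0.0081, 0, 0, 0, -0.0373, -0.0081, 0, 0, 0, 0, 0, 0, 0])

```text
time: 2.5
tool_pos: [0.5062, 0.1773, 0.4686]
orientation: [0.176, 0.984, -0.004, 0.001]
force: [-1.0, -0.8, -1.3]
finger_gap: 0.0855
gripper_force: 0.0
```

```bash
python3 - <<'E'
from h import *
s=env.observe();print(s['time'],s['qpos'].round(4),s['tool_pos'].round(4),s['orientation'].round(3),s['force'])
a=env.get_image('top')['frame'][:,:,::-1]; b=env.get_image('side')['frame'][:,:,::-1]
cv2.imwrite('pics/two.png',np.vstack([cv2.resize(np.hstack([a,b]),(800,300))]) if 0 else cv2.resize(b,(800,600)))
E
```

```text
2.6 [-0.6609  0.3052  0.4413  0.9642 -0.1347  1.8987  0.945 ] [0.5018 0.1829 0.4703] [ 0.172  0.985 -0.001 -0.   ] [-0.62178936  0.56974073  0.09594739]
```

View pics/two.png

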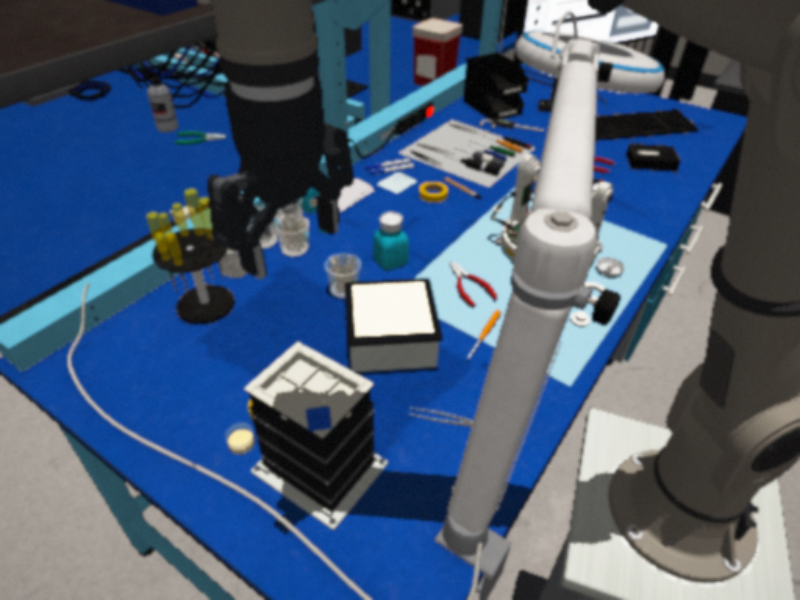

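```bash
python3 - <<'E'
from h import *
S=1.5625
for h in(.15,.2,.25,.3,.35): print(h,[(proj('side',P)[0]*S).round() for P in[(0,0,h),(.06,.043,h+.233),(.12,.085,h+.467),(.502,.183,.47+.13+h),(.502,.183,.47)]])
a=env.get_image('top')['frame'][:,:,::-1]
cv2.imwrite('pics/t2.png',cv2.resize(a,(800,600)))
E
```

```text
0.15 [array([714., 456.]), array([739., 345.]), array([782., 146.]), array([249., -77.]), array([293., 262.])]
0.2 [array([729., 434.]), array([759., 310.]), array([815.,  81.]), array([ 237., -175.]), array([293., 262.])]
0.25 [array([745., 409.]), array([782., 270.]), array([853.,   3.]), array([ 221., -295.]), array([293., 262.])]
0.3 [array([763., 383.]), array([808., 226.]), array([899., -90.]), array([ 202., -442.]), array([293., 262.])]
0.35 [array([782., 353.]), array([838., 175.]), array([ 955., -202.]), array([ 178., -629.]), array([293., 262.])]
```

View pics/t2.png

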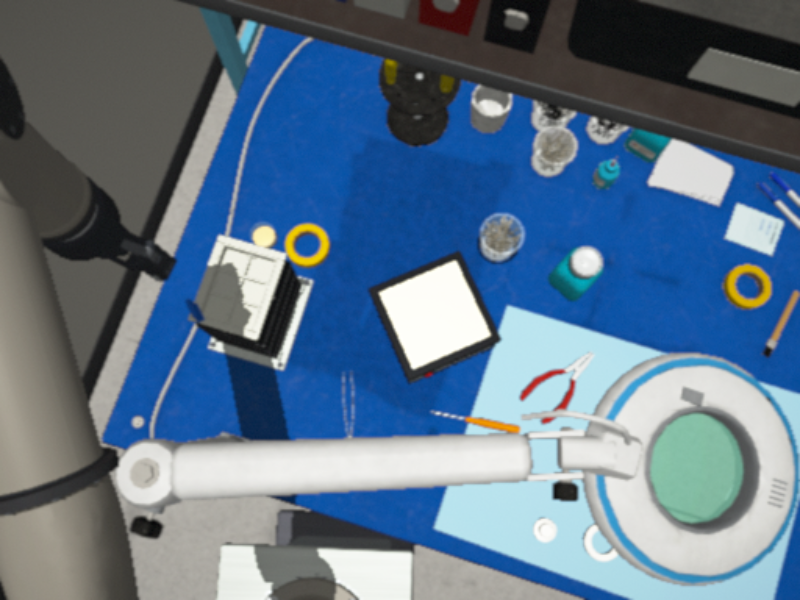

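```bash
python3 - <<'E'
from h import *
S=1.5625
for h in(.12,.15,.2,.25,.3):
    e=np.array((.12,.085,h+.467)); w=np.array((.502,.183,.6+h)); print(h,[(proj('top',e+(w-e)*t)[0]*S).round() for t in(0,.2,.4,.6,.8,1)])
E
```

```text
0.12 [array([142., 648.]), array([120., 558.]), array([ 97., 466.]), array([ 73., 371.]), array([ 48., 274.]), array([ 23., 174.])]
0.15 [array([130., 657.]), array([106., 563.]), array([ 82., 466.]), array([ 57., 366.]), array([ 31., 264.]), array([  4., 158.])]
0.2 [array([107., 673.]), array([ 81., 571.]), array([ 54., 465.]), array([ 26., 356.]), array([ -3., 244.]), array([-33., 129.])]
0.25 [array([ 79., 692.]), array([ 50., 580.]), array([ 20., 464.]), array([-12., 345.]), array([-44., 221.]), array([-77.,  93.])]
0.3 [array([ 46., 715.]), array([ 13., 592.]), array([-21., 464.]), array([-57., 331.]), array([-94., 193.]), array([-132.,   49.])]
```

Comparing the forearm position in the top view with the projections puts the shoulder near z = 0.2. The forearm therefore passes just above the post top at (145,470). Next I'll yaw +130° and lower partway.

step_arm(deltas=[0, 0, 0, 0.008, 7, 0, 0, 0, 0.008, 7, 0, 0, 0, 0.008, 7, 0, 0, 0, 0.008, 7, 0, 0, 0, 0.008, 7, 0, 0, 0, 0.008, 7, 0, 0, 0, 0.008, 7, 0, 0, 0, 0.008, 7, 0, 0, 0, 0.008, 7, 0, 0, 0, 0.008, 7, 0, 0, 0, 0.008, 7, 0, 0, 0, 0.008, 7, 0, 0, 0, 0.008, 7, 0, 0, 0, 0.008, 7, 0, 0, 0, 0.008, 7, 0, 0, 0, 0.008, 7, 0, 0, 0, 0.008, 7, 0, 0, 0, 0.008, 7, 0, 0, 0, 0.008, 4, 0, 0, 0, 0, 0])

```text
time: 4.62
tool_pos: [0.4992, 0.1848, 0.3179]
orientation: [0.965, 0.263, -0.001, -0.0]
force: [-0.1, -0.1, 0.3]
finger_gap: 0.0856
gripper_force: 0.0
```

```bash
python3 - <<'E'
from h import *
from scipy.spatial.transform import Rotation as Ro
s=env.observe();w=env.get_image('wrist')
R=Ro.from_quat(s['orientation']).as_matrix(); p=s['tool_pos']
print(s['time'],s['qpos'].round(3),p.round(4),s['force'].round(1),s['tau'].round(1)); print(R.round(3))
print({k:(np.array(v).round(4).tolist()) for k,v in w.items() if k!='frame'})
d=np.array([.498,.178,.3])-p; print('tool delta',(R.T@d).round(4),'yaw err deg',np.degrees(np.arctan2(R[1,1],R[0,1]))+59.4)
cv2.imwrite('pics/w1.png',cv2.resize(w['frame'][:,:,::-1],(800,600),interpolation=cv2.INTER_CUBIC))
E
```

```text
4.7167 [-0.965  0.294  0.779  1.404 -0.206  1.527 -1.234] [0.5002 0.1848 0.3195] [ 0.1 -0.1  0.4] [ -0.1 -30.8   4.8 -22.9   0.    0.   -0. ]
[[ 0.86   0.51  -0.   ]
 [ 0.51  -0.86   0.   ]
 [ 0.    -0.001 -1.   ]]
{'camera_matrix': [[297.3186, 0.0, 254.547], [0.0, 297.3186, 192.9191], [0.0, 0.0, 1.0]], 'T_tool_cam': [[0.0006, -0.9647, -0.2632, 0.0663], [1.0, 0.0005, 0.0003, -0.0005], [-0.0002, -0.2632, 0.9647, -0.1432], [0.0, 0.0, 0.0, 1.0]]}
tool delta [-0.0053  0.0048  0.0195] yaw err deg 0.06408054622752246
```

View pics/w1.png

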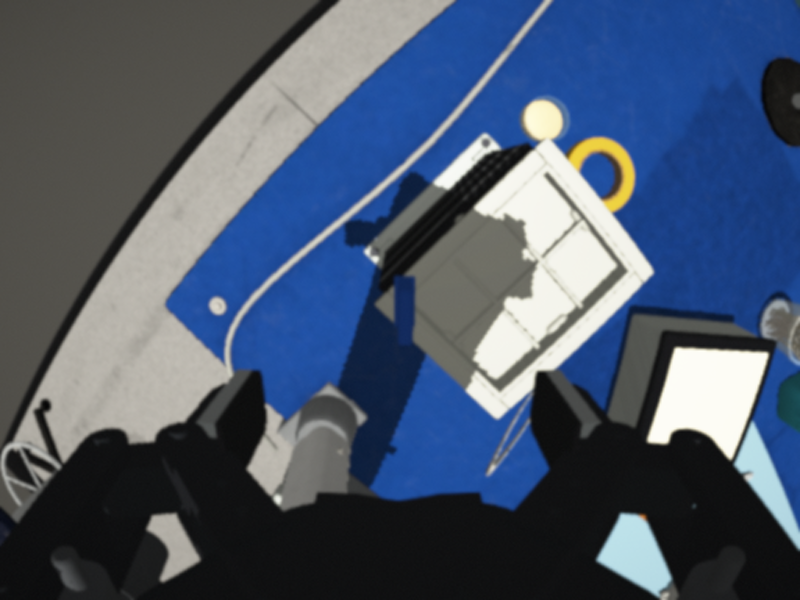

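The wrist view shows the tab as a vertical bar centred near (404,310) and rim corners at (549,140), (653,272), (497,418) and (377,302). I'll locate the tray from these.

```bash
cat >> h.py <<'E'
from scipy.spatial.transform import Rotation as Ro
def wray(uv,z,p,q,K,T):
    d=np.array([(uv[0]-K[0,2])/K[0,0],(uv[1]-K[1,2])/K[1,1]]); r=np.hypot(*d)
    v=np.r_[d/r*np.sin(r),np.cos(r)]; R=Ro.from_quat(q).as_matrix()
    o=p+R@T[:3,3]; v=R@T[:3,:3]@v; return o+v*(z-o[2])/v[2]
E
python3 - <<'E'
from h import *
s=env.observe(); w=env.get_image('wrist'); K=np.array(w['camera_matrix']);T=np.array(w['T_tool_cam'])
g=lambda uv,z:wray((np.array(uv)+.5)/1.5625-.5,z,s['tool_pos'],s['orientation'],K,T)
W=np.array([g(u,.203) for u in[(549,140),(653,272),(497,418),(377,302)]]); print(W.round(4))
print('mid',W.mean(0).round(4)); x=(W[0]+W[1]-W[2]-W[3])[:2]; y=(W[0]+W[3]-W[1]-W[2])[:2]
print('yaw',np.arctan2(x[1],x[0]),np.arctan2(-y[0],y[1]),np.linalg.norm(x)/2,np.linalg.norm(y)/2)
print('tab top',g((404,278),.239),g((412,344),.239), 'bottom-ish centre',g((404,310),.222))
E
```

```text
[[0.623  0.157  0.203 ]
 [0.5962 0.0529 0.203 ]
 [0.4622 0.0875 0.203 ]
 [0.4904 0.1929 0.203 ]]
mid [0.5429 0.1226 0.203 ]
yaw -0.2586307604854419 -0.2566654707355349 0.13783584435704707 0.1083196864288029
tab top [0.51713012 0.19107876 0.239     ] [0.48942581 0.16976483 0.239     ] bottom-ish centre [0.49885673 0.1799415  0.222     ]
```

step_arm(deltas=[0, -0.0037, 0.0045, 0.01, 0, 0, 0, 0, 0.02, 0, 0, 0, 0, 0.02, 0, 0, 0, 0, 0.02, 0, 0, 0, 0, 0, 0, 0, 0, 0, 0, 0])

```text
time: 5.42
tool_pos: [0.4993, 0.1784, 0.2491]
orientation: [0.965, 0.263, -0.001, 0.0]
force: [0.5, 0.4, -0.3]
finger_gap: 0.0855
gripper_force: 0.0
```

```bash
python3 -c "
from cell import env
s=env.observe();print(s['time'],s['qpos'].round(3),s['tool_pos'].round(4),s['force'].round(1),s['ft_torque'].round(2),s['tau'].round(1))"
```

```text
5.4167 [-0.961  0.315  0.77   1.553 -0.222  1.365 -1.208] [0.4993 0.1784 0.2491] [ 0.5  0.4 -0.3] [-0.02 -0.03 -0.01] [ -0.  -30.4   5.  -21.8   0.    0.    0. ]
```

step_arm(deltas=[0, 0, 0, 0.01, 0, 0, 0, 0, 0.01, 0, 0, 0, 0, 0.01, 0, 0, 0, 0, 0.01, 0, 0, 0, 0, 0, 0, 0, 0, 0, 0, 0])

```text
time: 5.92
tool_pos: [0.4992, 0.1784, 0.2085]
orientation: [0.965, 0.263, -0.001, 0.0]
force: [-0.4, -0.2, -0.6]
finger_gap: 0.0853
gripper_force: 0.0
```

```bash
python3 - <<'E'
from h import *
s=env.observe();w=env.get_image('wrist')
R=Ro.from_quat(s['orientation']).as_matrix(); p=s['tool_pos']
print(s['time'],s['qpos'].round(3),p.round(4),s['force'].round(1),s['tau'].round(1)); print(R.round(3))
d=np.array([.4993,.179,.209])-p; print('tool delta',(R.T@d).round(4),'ang',np.degrees(np.arctan2(R[1,1],R[0,1])))
cv2.imwrite('pics/w2.png',cv2.resize(w['frame'][:,:,::-1],(800,600),interpolation=cv2.INTER_CUBIC))
E
```

```text
6.0167 [-0.953  0.341  0.761  1.622 -0.244  1.275 -1.189] [0.5001 0.1785 0.2096] [-0.  -0.4  0.1] [ -0.1 -31.7   5.4 -21.9   0.    0.    0. ]
[[ 0.862  0.507  0.001]
 [ 0.507 -0.862  0.   ]
 [ 0.001  0.    -1.   ]]
tool delta [-0.0004 -0.0009  0.0006] ang -59.52763130329735
```

View pics/w2.png

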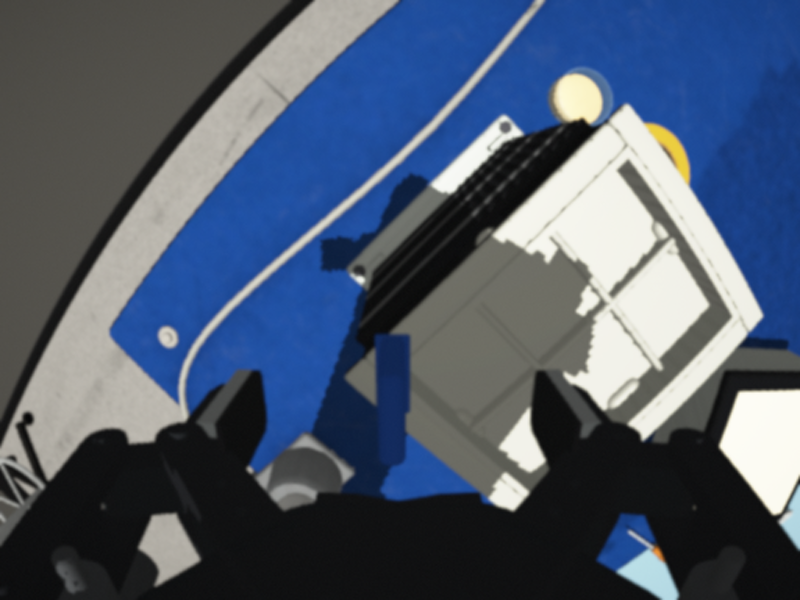

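The tab, at (393,400), stands midway between the pads, so I'll close on it.

step_arm(deltas=[1, 0, 0, 0, 0, 1, 0, 0, 0, 0, 1, 0, 0, 0, 0, 1, 0, 0, 0, 0, 1, 0, 0, 0, 0, 1, 0, 0, 0, 0, 1, 0, 0, 0, 0, 1, 0, 0, 0, 0], force=60)

```text
time: 6.73
tool_pos: [0.4994, 0.1796, 0.2095]
orientation: [0.965, 0.263, 0.0, -0.001]
force: [-1.3, 2.1, 2.4]
finger_gap: 0.007
gripper_force: 59.1
```

step_arm(deltas=[1, 0, 0.0004, -0.003, 0, 1, 0, 0.0004, -0.003, 0, 1, 0, 0.0005, -0.003, 0, 1, 0, 0.0005, -0.003, 0, 1, 0, 0.0006, -0.003, 0, 1, 0, 0.0006, -0.002, 0, 1, 0, 0, 0, 0, 1, 0, 0, 0, 0])

```text
time: 7.4
tool_pos: [0.5014, 0.1763, 0.2275]
orientation: [0.965, 0.263, 0.001, -0.001]
force: [-2.9, 3.8, 0.8]
finger_gap: 0.0074
gripper_force: 60.6
```

```bash
python3 - <<'E'
from h import *
s=env.observe(); print(s['time'],s['tool_pos'].round(4),s['orientation'].round(3),s['force'].round(1),s['ft_torque'].round(2),s['finger_gap'],s['gripper_force'])
a=env.get_image('wrist')['frame'][:,:,::-1]; b=env.get_image('side')['frame'][:,:,::-1]
cv2.imwrite('pics/p1.png',np.hstack([cv2.resize(a,(400,300)),cv2.resize(b[180:300,130:290],(400,300),interpolation=cv2.INTER_CUBIC)]))
E
```

```text
7.5 [0.5014 0.1764 0.2273] [ 0.965  0.263  0.001 -0.   ] [-3.3  3.3  2. ] [0.77 0.69 0.04] 0.006972174491081149 60.731281042099
```

View pics/p1.png

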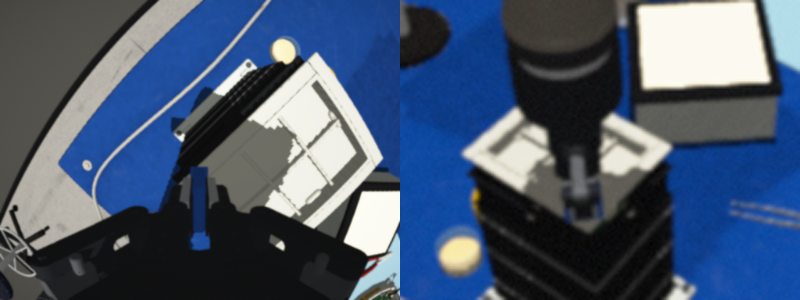

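```bash
python3 - <<'E'
from h import *
s=env.observe(); w=env.get_image('wrist'); K=np.array(w['camera_matrix']);T=np.array(w['T_tool_cam'])
R=Ro.from_quat(s['orientation']).as_matrix()
def wp(P):
    c=((np.atleast_2d(P)-s['tool_pos'])@R-T[:3,3])@T[:3,:3]; th=np.arctan2(np.hypot(c[:,0],c[:,1]),c[:,2]); ph=np.arctan2(c[:,1],c[:,0])
    return np.c_[K[0,0]*th*np.cos(ph)+K[0,2],K[1,1]*th*np.sin(ph)+K[1,2]]
Rt=Ro.from_euler('z',-.257).as_matrix(); mid=np.array([.5422,.1222,.1925])
N=['A','B','C','D']
L=np.array([[70,55,10.5],[70,-55,10.5],[-70,-55,10.5],[-70,55,10.5]])/1e3
piv=np.array([.07,-.055,.0075]); ax=np.cross([0,0,1.],[-.14,.11,0]); ax/=np.linalg.norm(ax)
for nm,th,dz in(('seat',0,0),('tip',.11,0),('lift',0,.018)):
    Q=(L-piv)@Ro.from_rotvec(-ax*th).as_matrix().T+piv; P=Q@Rt.T+mid+[0,0,dz]
    print(nm,'z',P[:,2].round(3),'wrist',wp(P)[:2].round(1).tolist(),'side',proj('side',P)[:3].round(1).tolist())
f=env.get_image('wrist')['frame'][:,:,::-1]; g=env.get_image('side')['frame'][:,:,::-1]
u=cv2.resize(f[30:130,170:270],(400,400),interpolation=cv2.INTER_CUBIC); v=cv2.resize(g[205:305,150:250],(400,400),interpolation=cv2.INTER_CUBIC)
cv2.imwrite('pics/p2.png',np.hstack([u,v]))
E
```

```text
seat z [0.203 0.203 0.203 0.203] wrist [[387.6, 70.1], [471.9, 196.7]] side [[154.9, 247.4], [189.7, 217.6], [238.2, 244.6]]
tip z [0.21  0.203 0.215 0.223] wrist [[394.0, 68.6], [472.2, 196.6]] side [[154.3, 244.8], [189.7, 217.5], [238.0, 240.6]]
lift z [0.221 0.221 0.221 0.221] wrist [[401.2, 66.3], [487.3, 204.0]] side [[153.5, 241.8], [189.0, 212.1], [238.1, 239.1]]
```

View pics/p2.png

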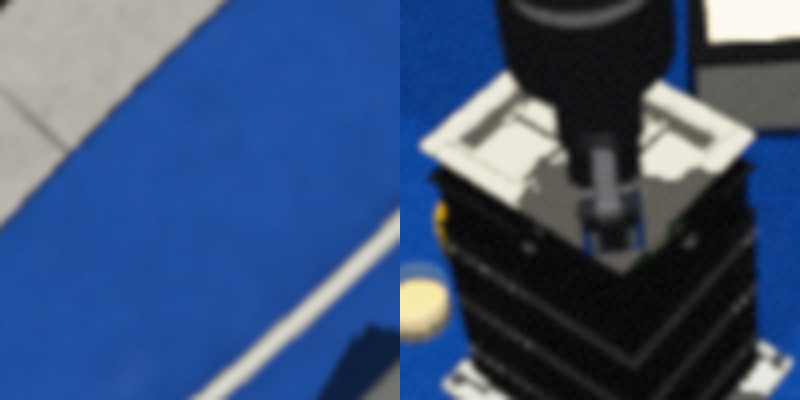

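The side crop shows rim corners A at (420,145), C at (755,137) and D at (622,270). All three rose about 7 px, so the tray came up nearly level because the full-pad grip was too stiff to let it tip. I'll seat it again, then take only the top of the tab between the fingertips so it can tip.

step_arm(deltas=[1, 0, -0.0015, 0, 0, 1, 0, -0.0015, 0.003, 0, 1, 0, 0, 0.003, 0, 1, 0, 0, 0.003, 0, 1, 0, 0, 0.003, 0, 1, 0, 0, 0.003, 0, 1, 0, 0, 0.003, 0, 1, 0, 0, 0, 0, 1, 0, 0, 0, 0], force=100)

```text
time: 8.6
tool_pos: [0.5016, 0.1809, 0.2162]
orientation: [0.965, 0.264, 0.004, -0.002]
force: [-20.4, 5.0, 35.6]
finger_gap: 0.0063
gripper_force: 131.1
```

```bash
cat > m.py <<'E'
from h import *
s=env.observe(); print(s['time'],s['tool_pos'].round(4),s['qpos'].round(2),'F',s['force'].round(1),s['ft_torque'].round(2),round(s['finger_gap'],4),round(s['gripper_force'],1))
g=cv2.cvtColor(env.get_image('side')['frame'],cv2.COLOR_RGB2GRAY); g=cv2.resize(g,(800,600),interpolation=cv2.INTER_CUBIC)
o=cv2.cvtColor(cv2.imread('pics/side0.png'),cv2.COLOR_BGR2GRAY); k=1.5625
# px shift (native) of tray corners vs start; ~ -0.31 px per mm of rise
for n,(u,v) in dict(A=(156.7,248.7),C=(238.7,246.2),D=(206,280)).items():
    x,y=int(u*k),int(v*k); t=o[y-11:y+11,x-11:x+11]; r=g[y-40:y+30,x-20:x+20]
    c=cv2.matchTemplate(r,t,cv2.TM_CCOEFF_NORMED); _,mx,_,l=cv2.minMaxLoc(c); print(n,((l[0]+11-20)/k).__round__(1),((l[1]+11-40)/k).__round__(1),round(mx,2))
E
python3 m.py
```

```text
8.7 [0.5017 0.1809 0.2163] [-0.96  0.33  0.76  1.61 -0.24  1.28 -1.19] F [-19.9   5.5  35.3] [-0.63  1.23 -0.6 ] 0.0065 130.9
A -1.9 -7.0 0.99
C -0.6 -1.9 0.98
D -2.6 -1.9 0.96
```

It jammed with the far end riding up. I'll back off upward and then estimate the tray pose numerically from the top and side corners.

step_arm(deltas=[1, 0, 0, -0.005, 0, 1, 0, 0, -0.005, 0, 1, 0, 0, -0.002, 0, 1, 0, 0, 0, 0], force=60)

```text
time: 9.08
tool_pos: [0.502, 0.1778, 0.2236]
orientation: [0.965, 0.262, 0.003, 0.0]
force: [-5.6, 2.8, 12.2]
finger_gap: 0.0065
gripper_force: 101.0
```

```bash
cat > m.py <<'E'
from h import *
s=env.observe(); print(s['time'],s['tool_pos'].round(4),s['qpos'].round(2),'F',s['force'].round(1),s['ft_torque'].round(2),round(s['finger_gap'],4),round(s['gripper_force'],1))
k=3; L=np.array([[70,55,10.5],[70,-55,10.5],[-70,-55,10.5],[-70,55,10.5]])/1e3
PX=dict(top=[(140.1,150.1),(183.9,162.6),(165.1,217.1),(120.1,204.1)],side=[(156.4,248.4),(190.9,217.9),(238.4,245.9),(205.9,279.6)])
X0=np.array([.5425,.1224,.1925,0,0,-.257])
W=lambda q:L@Ro.from_euler('xyz',q[3:]).as_matrix().T+q[:3]
obs=[];wt=[]
for n in PX:
    f=cv2.resize(cv2.cvtColor(env.get_image(n)['frame'],cv2.COLOR_RGB2GRAY),(512*k,384*k),interpolation=cv2.INTER_CUBIC)
    o=cv2.resize(cv2.cvtColor(cv2.imread(f'pics/{n}0.png'),cv2.COLOR_BGR2GRAY),(512*k,384*k),interpolation=cv2.INTER_AREA)
    for i,(u,v) in enumerate(PX[n]):
        x,y=int(u*k+1),int(v*k+1); h=18; m=45; t=o[y-h:y+h,x-h:x+h]; r=f[y-h-m:y+h+m,x-h-m:x+h+m]
        _,mx,_,l=cv2.minMaxLoc(cv2.matchTemplate(r,t,cv2.TM_CCOEFF_NORMED)); d=((l[0]-m)/k,(l[1]-m)/k)
        print(n,'ABCD'[i],np.round(d,1),round(mx,2)); obs.append(d); wt.append(mx>.85)
obs=np.array(obs);wt=np.array(wt,float)[:,None]
pr=lambda q:np.vstack([proj(n,W(q)) for n in PX])
p0=pr(X0)
r=least_squares(lambda q:np.r_[((pr(q)-p0-obs)*wt).ravel(),(q-X0)[3:]*2],X0,loss='soft_l1')
print('pose shift mm',((r.x-X0)[:3]*1e3).round(1),'rpy',(r.x-X0)[3:].round(3),'res',((pr(r.x)-p0-obs)*wt).round(1).tolist())
print('rim rise mm ABCD',((W(r.x)-W(X0))[:,2]*1e3).round(1))
E
python3 m.py
```

```text
9.1833 [0.502  0.1778 0.2236] [-0.96  0.33  0.77  1.6  -0.23  1.3  -1.2 ] F [-5.9  2.6 11.8] [-0.31  0.26 -0.37] 0.0064 101.1
top A [ 0.3 -3.7] 0.99
top B [-0.3 -2.3] 0.84
top C [-0.3 -2. ] 0.99
top D [10.  -4.3] 0.55
side A [-2.  -7.3] 0.99
side B [-8.  12.3] 0.8
side C [-1.  -5.3] 0.97
side D [-1.7 -5.3] 0.99
pose shift mm [ 3.4 -3.3 15.9] rpy [-0.016 -0.037 -0.014] res [[-0.2, -0.0], [0.0, -0.0], [0.1, -0.2], [-0.0, 0.0], [0.3, 0.0], [0.0, -0.0], [0.1, 0.0], [-0.2, 0.0]]
rim rise mm ABCD [17.6 19.4 14.2 12.4]
```

step_arm(deltas=[1, 0, 0, -0.005, 0, 1, -0.0005, -0.002, 0, 0, 1, -0.0005, -0.002, 0, 0, 1, 0, 0, 0, 0])

```text
time: 9.62
tool_pos: [0.4969, 0.1807, 0.2248]
orientation: [0.965, 0.263, -0.0, 0.001]
force: [0.8, 0.5, -0.7]
finger_gap: 0.0065
gripper_force: 99.4
```

```bash
python3 m.py
```

```text
9.7167 [0.4969 0.1807 0.2248] [-0.97  0.33  0.76  1.6  -0.23  1.31 -1.21] F [ 0.2 -1.  -0.8] [-0.11 -0.12  0.01] 0.0065 99.4
top A [-1.3 -1.7] 0.93
top B [-1.  -1.3] 0.95
top C [-1.7 -0.3] 0.99
top D [ 9.3 -6. ] 0.53
side A [-0.7 -4.7] 0.99
side B [-15.    7.3] 0.88
side C [ 0.7 -4. ] 0.98
side D [ 0.3 -4. ] 0.99
pose shift mm [-0.7  1.6 11.6] rpy [0.064 0.027 0.013] res [[-0.8, 0.3], [-0.1, 0.5], [0.9, -0.3], [-0.0, 0.0], [-0.4, 1.4], [14.3, -8.7], [-0.6, 1.0], [-0.3, -0.9]]
rim rise mm ABCD [13.2  6.2  9.9 17. ]
```

```bash
sed -i "s/wt.append(mx>.85)/wt.append(mx>.85 and (n,i) not in [('side',1),('top',3)])/" m.py; python3 m.py | tail -2
```

```text
pose shift mm [-1.4  0.4 15.3] rpy [ 0.001 -0.011 -0.004] res [[-0.1, 0.1], [-0.2, 0.1], [0.1, -0.1], [-0.0, 0.0], [0.3, -0.1], [0.0, -0.0], [-0.2, 0.0], [-0.1, 0.0]]
rim rise mm ABCD [16.1 16.  14.5 14.6]
```

step_arm(deltas=[1, 0.001, 0.001, 0.003, 0, 1, 0, 0, 0.003, 0, 1, 0, 0, 0.003, 0, 1, 0, 0, 0.003, 0, 1, 0, 0, 0.003, 0, 1, 0, 0, 0.002, 0, 1, 0, 0, 0, 0], force=100)

```text
time: 10.6
tool_pos: [0.4988, 0.1807, 0.2094]
orientation: [0.965, 0.263, 0.001, -0.0]
force: [0.6, -1.4, 5.8]
finger_gap: 0.0064
gripper_force: 100.4
```

```bash
python3 m.py
```

```text
10.7 [0.4988 0.1807 0.2094] [-0.96  0.34  0.76  1.62 -0.24  1.27 -1.19] F [ 0.5 -1.2  6. ] [-0.23  0.42  0.01] 0.0065 100.4
top A [0. 0.] 1.0
top B [0. 0.] 0.99
top C [-0.3  0. ] 1.0
top D [11.3 -5.7] 0.53
side A [0. 0.] 1.0
side B [-15.   12.3] 0.86
side C [0.  0.3] 1.0
side D [-0.3  0.7] 0.98
pose shift mm [ 0.1  0.2 -0.2] rpy [-0.013 -0.009 -0.006] res [[0.1, -0.0], [-0.1, 0.0], [0.0, 0.1], [-0.0, 0.0], [-0.0, 0.0], [0.0, -0.0], [-0.1, -0.0], [0.1, -0.0]]
rim rise mm ABCD [-0.3  1.1 -0.2 -1.5]
```

The tray is seated again. Now I'll regrip only the top 9 mm or so of the tab, lightly.

step_arm(deltas=[0.7, 0, 0, 0, 0, 0.7, 0, 0, 0, 0, 0.7, 0, 0, 0, 0, 0.7, 0, 0, -0.01, 0, 0.7, 0, 0, -0.01, 0, 0.7, 0, 0, 0, 0, 1, 0, 0, 0, 0, 1, 0, 0, 0, 0, 1, 0, 0, 0, 0, 1, 0, 0, 0, 0, 1, 0, 0, 0, 0], force=30)

```text
time: 11.72
tool_pos: [0.4988, 0.1809, 0.229]
orientation: [0.965, 0.263, 0.001, 0.0]
force: [-0.1, -0.8, 6.1]
finger_gap: 0.0069
gripper_force: 32.6
```

```bash
python3 m.py
```

```text
11.8167 [0.4988 0.1808 0.229 ] [-0.96  0.33  0.77  1.59 -0.23  1.32 -1.21] F [ 1.  -0.3  4.7] [-0.09 -0.1  -0.02] 0.007 32.6
top A [0. 0.] 1.0
top B [0.  0.3] 0.99
top C [-0.3  0.3] 1.0
top D [ 9.3 -4.3] 0.57
side A [0. 0.] 1.0
side B [-12.3  10. ] 0.94
side C [0.3 0.3] 0.99
side D [-0.3  0.3] 0.99
pose shift mm [-0.4  0.4  0. ] rpy [-0.001 -0.001 -0.007] res [[0.1, 0.1], [-0.0, -0.0], [-0.1, -0.1], [-0.0, 0.0], [0.1, -0.1], [0.0, -0.0], [-0.2, 0.1], [0.1, -0.0]]
rim rise mm ABCD [ 0.1  0.2 -0.  -0.1]
```

step_arm(deltas=[1, 0, 0.0004, -0.002, 0, 1, 0, 0.0004, -0.002, 0, 1, 0, 0.0004, -0.002, 0, 1, 0, 0.0004, -0.002, 0, 1, 0, 0.0004, -0.002, 0, 1, 0, 0.0005, -0.002, 0, 1, 0, 0.0005, -0.002, 0, 1, 0, 0, 0, 0])

```text
time: 12.58
tool_pos: [0.4997, 0.18, 0.2443]
orientation: [0.965, 0.263, 0.001, -0.002]
force: [-0.5, 0.4, -0.7]
finger_gap: 0.007
gripper_force: 31.7
```

```bash
python3 m.py
```

```text
12.6833 [0.4996 0.1798 0.2438] [-0.96  0.32  0.77  1.56 -0.23  1.35 -1.21] F [-1.2  0.6 -0.4] [0.11 0.15 0.05] 0.0067 31.8
top A [-1. -2.] 0.95
top B [-0.7 -1.3] 0.95
top C [-1.3 -1.3] 0.99
top D [ 7.7 -5.7] 0.57
side A [-1.3 -4.3] 0.99
side B [-11.7   4.3] 0.95
side C [-0.3 -4. ] 0.98
side D [-0.7 -4.3] 0.99
pose shift mm [ 0.4  0.1 13.2] rpy [ 0.009  0.008 -0.005] res [[-0.1, 0.0], [0.0, -0.2], [0.1, 0.2], [-0.0, 0.0], [0.2, 0.1], [0.0, -0.0], [0.1, -0.0], [-0.3, -0.0]]
rim rise mm ABCD [13.2 12.2 13.3 14.3]
```

step_arm(deltas=[0.7, 0, 0, 0, 0, 0.7, 0, 0, 0, 0, 0.7, 0, 0, 0.009, 0, 0.7, 0, 0, 0.01, 0, 0.7, 0, 0, 0.01, 0, 0.7, 0, 0, 0, 0, 1, 0, 0, 0, 0, 1, 0, 0, 0, 0, 1, 0, 0, 0, 0, 1, 0, 0, 0, 0, 1, 0, 0, 0.002, 0, 1, 0, 0, 0.002, 0, 1, 0, 0, 0.002, 0, 1, 0, 0, 0, 0, 1, 0, 0, 0, 0], force=100)

```text
time: 14.03
tool_pos: [0.4986, 0.1798, 0.2082]
orientation: [0.965, 0.263, -0.001, -0.002]
force: [-4.1, 0.2, 4.7]
finger_gap: 0.0067
gripper_force: 98.6
```

```bash
python3 m.py
```

```text
14.1333 [0.4986 0.1797 0.2082] [-0.95  0.34  0.76  1.63 -0.25  1.27 -1.19] F [-3.5  1.   6. ] [ 0.44  1.04 -0.1 ] 0.0063 98.6
top A [ 0.  -0.3] 0.99
top B [0. 0.] 0.99
top C [-0.3  0. ] 1.0
top D [11.7 -5.3] 0.54
side A [-0.3 -0.3] 1.0
side B [-15.  12.] 0.87
side C [-0.3  0. ] 1.0
side D [-0.7  0.3] 0.98
pose shift mm [0.5 0.2 0.5] rpy [-0.008 -0.006 -0.007] res [[0.1, -0.0], [-0.1, -0.1], [-0.1, -0.1], [-0.0, 0.0], [0.1, 0.0], [0.0, -0.0], [0.1, 0.1], [0.1, -0.1]]
rim rise mm ABCD [ 0.4  1.3  0.5 -0.4]
```

step_arm(deltas=[0.7, 0, 0, 0, 0, 0.7, 0, 0, 0, 0, 0.7, 0, 0, 0, 0, 0.7, 0, 0, -0.012, 0, 0.7, 0, 0, -0.012, 0, 0.7, 0, 0, 0, 0, 1, 0, 0, 0, 0, 1, 0, 0, 0, 0, 1, 0, 0, 0, 0, 1, 0, 0, 0, 0, 1, 0, 0.0025, 0, 0, 1, 0, 0.0025, 0, 0, 1, 0, 0.001, -0.002, 0, 1, 0, 0.001, -0.002, 0, 1, 0, 0, -0.002, 0, 1, 0, 0, 0, 0], force=25)

```text
time: 15.57
tool_pos: [0.4992, 0.1771, 0.2347]
orientation: [0.964, 0.265, -0.004, -0.003]
force: [-4.0, 5.9, -1.8]
finger_gap: 0.0073
gripper_force: 26.6
```

```bash
python3 m.py
```

```text
15.6667 [0.4993 0.177  0.2349] [-0.95  0.33  0.76  1.58 -0.24  1.34 -1.19] F [-5.8  7.  -2.4] [1.59 1.12 0.05] 0.0071 26.6
top A [ 0.3 -0.7] 0.99
top B [0.3 0. ] 0.97
top C [ 0.3 -0.3] 0.99
top D [10. -5.] 0.58
side A [ 0. -1.] 1.0
side B [-9.7  7. ] 0.95
side C [ 0.  -1.3] 0.99
side D [ 0. -2.] 0.99
pose shift mm [ 0.2 -0.9  2.5] rpy [0.02  0.02  0.001] res [[-0.1, 0.3], [0.1, -0.1], [-0.0, -0.0], [-0.0, 0.0], [-0.0, -0.1], [0.0, -0.0], [0.0, 0.0], [-0.1, -0.0]]
rim rise mm ABCD [ 2.1 -0.1  2.8  4.9]
```

The tray is tipping now, with D about 5 mm up and B on its seat. I'll continue.

step_arm(deltas=[1, 0, 0.001, -0.002, 0, 1, 0, 0.001, -0.002, 0, 1, 0, 0.001, -0.002, 0, 1, 0, 0, 0, 0])

```text
time: 16.1
tool_pos: [0.5006, 0.1753, 0.2411]
orientation: [0.964, 0.266, -0.004, -0.004]
force: [-5.2, 8.6, 1.2]
finger_gap: 0.0069
gripper_force: 27.7
```

```bash
python3 m.py
```

```text
16.2 [0.5008 0.1752 0.2414] [-0.94  0.32  0.77  1.56 -0.24  1.36 -1.18] F [-6.3  7.5  0. ] [1.85 1.41 0.04] 0.007 27.8
top A [ 0.3 -1. ] 1.0
top B [ 0.3 -0.3] 0.95
top C [ 0.7 -1. ] 0.99
top D [ 0.  -1.7] 0.6
side A [ 0. -2.] 0.99
side B [-8.   4.3] 0.93
side C [ 0. -3.] 0.99
side D [-0.7 -4.3] 0.99
pose shift mm [ 0.6 -1.4  5.7] rpy [0.037 0.049 0.003] res [[-0.0, 0.1], [0.4, -0.1], [-0.3, 0.0], [-0.0, 0.0], [-0.3, 0.0], [0.0, -0.0], [-0.1, 0.0], [0.3, -0.0]]
rim rise mm ABCD [ 4.3  0.2  7.  11.1]
```

step_arm(deltas=[1, 0, 0.0008, -0.0015, 0, 1, 0, 0.0008, -0.0015, 0, 1, 0, 0.0008, -0.0015, 0, 1, 0, 0, 0, 0, 1, 0, 0, 0, 0])

```text
time: 16.72
tool_pos: [0.5019, 0.174, 0.2464]
orientation: [0.964, 0.266, -0.003, -0.005]
force: [-6.7, 8.1, 2.6]
finger_gap: 0.0067
gripper_force: 29.5
```

```bash
python3 m.py
```

```text
16.8167 [0.5019 0.174  0.2464] [-0.94  0.32  0.77  1.55 -0.24  1.37 -1.18] F [-7.6  8.7  2.5] [ 2.07  1.61 -0.01] 0.0068 29.5
top A [ 0.3 -1.3] 0.99
top B [ 0.3 -0.3] 0.95
top C [ 0.3 -1.3] 0.99
top D [-0.3 -2. ] 0.61
side A [-0.3 -2.7] 0.99
side B [-7.  3.] 0.87
side C [-0.7 -4. ] 0.97
side D [-0.3 -5.7] 0.99
pose shift mm [ 0.7 -1.4  8. ] rpy [0.048 0.063 0.005] res [[-0.2, 0.1], [0.3, -0.3], [-0.0, 0.0], [-0.0, 0.0], [-0.1, 0.1], [0.0, -0.0], [0.4, 0.0], [-0.2, -0.0]]
rim rise mm ABCD [ 6.1  0.9  9.8 15. ]
```

step_arm(deltas=[1, 0, 0.0008, -0.0015, 0, 1, 0, 0.0008, -0.0015, 0, 1, 0, 0, 0, 0, 1, 0, 0, 0, 0])

```text
time: 17.25
tool_pos: [0.5026, 0.1734, 0.2494]
orientation: [0.964, 0.266, -0.003, -0.005]
force: [-7.0, 9.7, 2.6]
finger_gap: 0.0069
gripper_force: 31.1
```

```bash
python3 m.py|sed -n '1p;$p'
```

```text
17.35 [0.5027 0.1734 0.2494] [-0.94  0.32  0.77  1.54 -0.24  1.37 -1.18] F [-6.  10.3  2.5] [ 2.25  1.71 -0.06] 0.0072 31.1
rim rise mm ABCD [ 7.7  1.9 12.3 18.1]
```

step_arm(deltas=[1, 0, -0.0012, -0.002, 0, 1, 0, -0.0012, -0.003, 0, 1, 0, -0.0012, -0.004, 0, 1, 0, -0.0006, -0.005, 0, 1, 0, 0, -0.005, 0, 1, 0, 0, -0.006, 0, 1, 0, 0, -0.007, 0, 1, 0, 0, -0.007, 0, 1, 0, 0, -0.007, 0, 1, 0, 0, -0.007, 0, 1, 0, 0, -0.007, 0, 1, 0, 0, 0, 0, 1, 0, 0, 0, 0], force=100)

```text
time: 18.53
tool_pos: [0.505, 0.17, 0.3113]
orientation: [0.965, 0.263, 0.001, -0.0]
force: [-0.6, 0.1, -1.0]
finger_gap: 0.0044
gripper_force: 99.6
```

```bash
sed -i 's/m=45/m=90/' m.py; python3 m.py
```

```text
18.6333 [0.5045 0.17   0.3104] [-0.94  0.3   0.78  1.43 -0.21  1.51 -1.21] F [-1.  -0.4 -1.8] [0.06 0.02 0.06] 0.0044 99.6
top A [ -4.  -12.3] 0.92
top B [ 10.7 -17.3] 0.67
top C [-2.7 -8.3] 0.99
top D [11.7 18. ] 0.73
side A [ -5.7 -27.7] 0.99
side B [ 9.3 25.3] 0.91
side C [-21.   17.7] 0.81
side D [ -3.3 -28.7] 0.93
pose shift mm [ 4.5 -8.4 76.1] rpy [-0.011  0.013 -0.   ] res [[0.1, -0.0], [-0.0, 0.0], [-0.0, 0.0], [-0.0, -0.0], [-0.1, 0.0], [-0.0, -0.0], [0.0, -0.0], [0.1, -0.0]]
rim rise mm ABCD [74.6 75.8 77.6 76.4]
```

Step 1 is done and the tray is clear and level, 76 mm up. Next I'll raise it a little and carry it toward the light box.

step_arm(deltas=[1, 0, 0, -0.01, 0, 1, 0, 0, -0.01, 0, 1, -0.0027, 0.0042, -0.01, 0, 1, -0.0054, 0.0083, 0, 0, 1, -0.0081, 0.0124, 0, 0, 1, -0.0108, 0.0166, 0, 0, 1, -0.0108, 0.0166, 0, 0, 1, -0.0108, 0.0166, 0, 0, 1, -0.0108, 0.0166, 0, 0, 1, -0.0108, 0.0166, 0, 0, 1, -0.0054, 0.0083, 0, 0, 1, 0, 0, 0, 0])

```text
time: 19.73
tool_pos: [0.4978, 0.0265, 0.3412]
orientation: [0.966, 0.259, -0.0, 0.001]
force: [0.1, -0.5, -0.6]
finger_gap: 0.0039
gripper_force: 99.6
```

```bash
python3 -c "
from cell import env
s=env.observe();print(s['time'],s['qpos'].round(3),s['tool_pos'].round(4),s['force'].round(1),s['ft_torque'].round(2),s['tau'].round(1),s['finger_gap'])"
```

```text
19.7333 [-0.779  0.211  0.86   1.448 -0.159  1.555 -0.974] [0.4978 0.0265 0.3412] [ 0.1 -0.5 -0.6] [0.03 0.03 0.01] [ -0.7 -25.3   3.1 -23.8  -0.1  -0.1   0.2] 0.0038636465076071942
```

step_arm(deltas=[1, -0.0035, 0.0054, 0, 0, 1, -0.007, 0.0107, 0, 0, 1, -0.0105, 0.0161, 0, 0, 1, -0.0105, 0.0161, 0, 0, 1, -0.0105, 0.0161, 0, 0, 1, -0.0105, 0.0161, 0, 0, 1, -0.0105, 0.0161, 0, 0, 1, -0.0105, 0.0161, 0, 0, 1, -0.007, 0.0107, 0, 0, 1, -0.0035, 0.0054, 0, 0, 1, 0, 0, 0, 0, 1, 0, 0, 0, 0])

```text
time: 20.73
tool_pos: [0.4918, -0.1208, 0.3406]
orientation: [0.965, 0.264, -0.0, -0.001]
force: [0.5, -0.3, -1.5]
finger_gap: 0.0043
gripper_force: 99.6
```

```bash
cat > f.py <<'E'
from h import *
s=env.observe();print(s['time'],s['qpos'].round(3),s['tool_pos'].round(4),s['orientation'].round(3),s['force'].round(1),s['ft_torque'].round(2),s['finger_gap'])
L=np.array([[70,55,10.5],[70,-55,10.5],[-70,-55,10.5],[-70,55,10.5]])/1e3
R=Ro.from_quat(s['orientation']).as_matrix(); R0=Ro.from_quat([.965,.263,.001,0]).as_matrix()
# rigid guess from measured pose at lift
m0=np.array([.547,.114,.2686]); t0=np.array([.5045,.17,.3104]); G=R@R0.T
X0=np.r_[s['tool_pos']+G@(m0-t0),0,0,-.257+Ro.from_matrix(G).as_euler('xyz')[2]]
W=lambda q:L@Ro.from_euler('xyz',q[3:]).as_matrix().T+q[:3]
print('rigid guess',X0.round(4))
k=3;D={n:cv2.resize(env.get_image(n)['frame'],None,fx=k,fy=k,interpolation=cv2.INTER_CUBIC) for n in('top','side')}
E
python3 - <<'E'
exec(open('f.py').read())
for n in D:
    uv=proj(n,W(X0)); o=cv2.resize(cv2.imread(f'pics/{n}0.png'),(512*k,384*k))[:,:,::-1]
    PX=dict(top=[(140.1,150.1),(183.9,162.6),(165.1,217.1),(120.1,204.1)],side=[(156.4,248.4),(190.9,217.9),(238.4,245.9),(205.9,279.6)])[n]
    for i in range(4):
        x,y=(np.array(PX[i])*k+1).astype(int); h=18; t=cv2.cvtColor(o[y-h:y+h,x-h:x+h],cv2.COLOR_RGB2GRAY); X,Y=(uv[i]*k+1).astype(int); m=36
        a,b=max(Y-h-m,0),max(X-h-m,0); r=cv2.cvtColor(D[n][a:Y+h+m,b:X+h+m],cv2.COLOR_RGB2GRAY)
        _,mx,_,l=cv2.minMaxLoc(cv2.matchTemplate(r,t,cv2.TM_CCOEFF_NORMED)); print(n,'ABCD'[i],uv[i].round(1),'d',round((l[0]+b+h-X)/k,1),round((l[1]+a+h-Y)/k,1),round(mx,2))
E
```

```text
20.8333 [-0.518  0.247  0.932  1.43  -0.198  1.563 -0.635] [ 0.4919 -0.1201  0.3405] [ 0.964  0.264 -0.    -0.001] [-0.3 -0.3 -1.4] [ 0.07  0.06 -0.01] 0.004084135008132958
rigid guess [ 0.5345 -0.176   0.2986  0.      0.     -0.2541]
top A [264.6 142.8] d 0.0 5.0 0.75
top B [313.4 156.7] d 2.3 -6.7 0.52
top C [295.9 217.9] d -11.0 12.0 0.86
top D [245.7 203. ] d 7.0 6.0 0.59
side A [213.9 134.9] d -5.7 -7.0 0.84
side B [239.9 116.9] d -12.0 -4.3 0.96
side C [284.5 133.5] d -0.7 1.3 0.97
side D [260.3 154. ] d -11.7 3.0 0.91
```

step_arm(deltas=[1, -0.002, 0.0025, 0.005, 0, 1, -0.002, 0.0025, 0.007, 0, 1, 0, 0, 0.007, 0, 1, 0, 0, 0.006, 0, 1, 0, 0, 0, 0, 1, 0, 0, 0, 0])

```text
time: 21.43
tool_pos: [0.4902, -0.1281, 0.3151]
orientation: [0.965, 0.263, -0.001, -0.0]
force: [0.2, -0.5, -1.4]
finger_gap: 0.0044
gripper_force: 99.5
```

```bash
python3 -c "
from cell import env
s=env.observe();print(s['time'],s['qpos'].round(3),s['tool_pos'].round(4),s['force'].round(1),s['ft_torque'].round(2),s['tau'].round(1),s['finger_gap'])"
```

```text
21.4333 [-0.508  0.254  0.933  1.486 -0.204  1.505 -0.616] [ 0.4902 -0.1281  0.3151] [ 0.2 -0.5 -1.4] [ 0.04 -0.01  0.03] [  0.  -26.5   4.9 -23.4   0.   -0.    0. ] 0.004359625932801565
```

step_arm(deltas=[1, 0, 0, 0.006, 0, 1, 0, 0, 0.007, 0, 1, 0, 0, 0.006, 0, 1, 0, 0, 0.003, 0, 1, 0, 0, 0, 0, 1, 0, 0, 0, 0, 1, 0, 0, 0, 0])

```text
time: 22.02
tool_pos: [0.4907, -0.1285, 0.294]
orientation: [0.965, 0.263, 0.0, 0.0]
force: [0.6, -0.2, -0.9]
finger_gap: 0.004
gripper_force: 99.6
```

```bash
python3 - <<'E'
exec(open('f.py').read())
print(s['tau'].round(1),s['dq'].round(3),s['gripper_force'])
# tray seen from the wrist: rim corner A,B brightness edges; white blob in side view
b=D['side']; m=cv2.inRange(b,(150,150,140),(255,255,255))
uv=proj('side',W(X0)); print('pred side',uv.round(1).tolist())
x0,y0=(uv.min(0)*k-20).astype(int); x1,y1=(uv.max(0)*k+30).astype(int)
roi=m[y0:y1,x0:x1]; c=max(cv2.findContours(roi,0,2)[0],key=cv2.contourArea)[:,0]
print('white extremes',[((c[i]+[x0,y0])/k).round(1).tolist() for i in(c[:,0].argmin(),c[:,0].argmax(),c[:,1].argmin(),c[:,1].argmax())])
mk=env.get_image('top')['frame']; uv=proj('top',W(X0)); print('pred top',uv.round(1).tolist())
for z in(0.,):
    pass
E
```

```text
22.1167 [-0.508  0.261  0.93   1.531 -0.21   1.454 -0.609] [ 0.4908 -0.1285  0.2941] [0.965 0.263 0.    0.   ] [-0.7  0.5 -1. ] [0.07 0.02 0.05] 0.004098716038870709
rigid guess [ 0.5332 -0.1846  0.2523  0.      0.     -0.2572]
[ -0.  -26.8   5.  -23.6   0.   -0.1  -0. ] [ 0.    -0.002  0.001  0.002 -0.     0.001  0.   ] 99.57746056839824
pred side [[216.7, 148.4], [241.7, 130.2], [284.7, 147.0], [261.3, 167.7]]
white extremes [[219.0, 149.0], [255.7, 149.7], [243.0, 132.3], [234.3, 156.7]]
pred top [[268.0, 150.1], [314.7, 163.7], [297.9, 222.4], [249.9, 208.0]]
```

The tray's left and top extremes in the side view, (219,149) and (243,132), match the predicted corners. It is held level and still, about 16 cm above the light box, so I'm handing in.

```bash
python3 -c "
from cell import env
print(env.finish_job())"
```

```text
the job is handed in; nothing more can be done
None
```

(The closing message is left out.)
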